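# Turn the spice carousel to the red-capped jar

### The job

Turn the spice carousel by pushing the notched rim of its tray with a fingertip until the red-capped jar on it stands at the front, in line with the yellow arrow on the carousel's foot, and leave it at rest there. Do not touch or lift the jars, let all four ride along standing in their places, and leave the mug, the jar and the bottle beside the carousel where they are.

Things in the scene. Friction and masses are not known exactly. Their poses are not given: they have to be found in the camera images.
- carousel_base: fixed black foot of the spice carousel, 170 mm across, 10 mm high; a tongue 44 mm wide, 6 mm high runs out under the tray to 198 mm from the axis, with a flat yellow arrow on its end (top at 7 mm) that marks the front. Origin on the vertical turning axis at worktop height; its -x axis points along the tongue to the front, roughly towards the robot; z up
- carousel: white turntable, 300 mm across, underside 16 mm and upper face 38 mm above the worktop; turns many turns either way, friction about 0.2 N m, stops when not pushed. Rim: six blue lobes (r 105 to 150 mm, top at 42 mm) at 0, 60, .. 300 deg from its x axis, six finger notches between them at 30, 90, .. 330 deg. Origin on the turning axis at worktop height, z up; x turns with the tray
- notch (a point): the notch at 30 deg of the turntable's own frame (all six are alike): the point on its middle line 138 mm from the axis, at the tray's upper face, 38 mm above the worktop. A notch is 30 mm deep (its floor 120 mm from the axis), 59 mm wide at the rim, 48 mm at its floor, with radial side walls, and open right down to the worktop; a fingertip let down into it pushes its side wall to turn the tray
- front_place (a point): the point level with the tray's upper face, 60 mm from the axis straight towards the yellow arrow, 38 mm above the worktop, fixed to the foot: where a jar that faces front has its centre. Origin is that point
- jar_red_cap: the jar wanted at the front: the only jar with a red cap on the carousel, white label with red and green, 44 mm across, 110 mm tall, loose on the tray. Origin at the centre of its underside, z up
- jar_white_low: low jar with white cap and orange label on the carousel, 40 mm across, 71 mm tall, loose. Origin at the centre of its underside, z up
- jar_white_slim: slim jar with white cap and light green label on the carousel, 34 mm across, 89 mm tall, loose. Origin at the centre of its underside, z up
- jar_black_cap: small dark jar with black cap on the carousel, 37 mm across, 84 mm tall, loose. Origin at the centre of its underside, z up
- mug: white mug standing left of the carousel, 82 mm across, 94 mm tall, 112 mm with its handle (handle to its -y). Origin under its middle, z up
- jar_tall: jar with black cap and purple label standing right of the carousel on the worktop, 43 mm across, 132 mm tall. Origin at the centre of its underside, z up
- dark_bottle: slim dark bottle with green cap standing right of the carousel on the worktop, 46 mm across, 188 mm tall. Origin at the centre of its underside, z up

How it is judged:
By the outcome, as a careful person would: the job done as asked, in the order asked, and still so for the second after the job is handed in, with the robot touching nothing.
It also fails if it takes over 72 s, if anything falls off the work surface, if the arm or the gripper's body presses on something with over 40 N, if the wrist force passes 120 N, or if a joint passes its speed limit or range.

### The arm

A 6-joint arm with a two-finger parallel gripper is mounted at the origin on a cart in front of the work surface, level with it; the furniture and walls round the work are solid. World frame = base frame: x ahead of the robot, y to its left, z up, the work surface at z = 0. Lengths are in m, angles in rad, forces in N, time in s.
With the tool pointing down it reaches from about 0.3 to 0.85 m from the base axis. Payload 4.2 kg.
Tool frame: the origin (TCP) lies at the very end of the fingers, on their centre line; the grasp point (between the pads) lies 19 mm behind it; x points along the fingers, y is the direction in which the jaws open and shut, and the axes are right-handed (so a half turn about x gives the same grasp; the last joint's range is limited). The gripper opens to 91 mm and grips with 3 to 60 N. Pads are 32 mm wide; open, the fingers measure 118 mm over their backs; the gripper's body (76 mm by 178 mm) begins 60 mm behind the grasp point.
Start: joints at [1.305, 0.32, 1.565, -0, 1.257, -0.02], TCP at [0.14, 0.558, 0.214] pointing down, gripper open.
Joint ranges: [-3.11, 3.11], [-0.84, 2.01], [0.21, 2.61], [-1.34, 4.49], [0.05, 2.63], [-2.56, 2.56]. Speed limits (rad/s): [2.57, 2.57, 3.14, 3.14, 3.14, 3.14].

### API

Orientations are given as a rotation vector (axis times angle).
In Python, from cell import arm, optics gives the robot as it stands. The module is installed in compiled form; this text tells all that it offers.
- The arm moves only by the tool servo_tool, never from a script. Its argument "steps" is a list of rows, each a list of 6 numbers: the shift along the tool's x, y, z in units of 0.25 m (1.0 is 0.25 m), then the turn, a rotation vector about the tool's x, y, z in units of 45 degrees (1.0 is 45 degrees). In form: [[tx, ty, tz, ax, ay, az], ...]. A call has exactly 8 rows; each row is the pose to reach, as a shift and turn from the pose measured when the call began, along the tool's axes at that moment; what a row does not reach only later rows make up. A row lasts 1/10 s, in which the tool goes at most 50 mm and 8.59 degrees, less where a joint would pass 70% of its speed; a pose out of reach is approached as far as the arm can. A call with a number of a shift or a turn outside -1 to 1 is refused whole. A call with a gripper value outside its range is refused whole. "jaw" is the opening in per cent of the stroke, from 0 (shut) to 100 (fully open), set as the call begins (left out, the last holds). The fingers move at their own pace and stop on an object; "force" is the grip in N (left out, the last holds). Time passes only in rows, so rows that repeat a pose let the fingers close, or fill a call up. It gives the time, the measured TCP pose, the force and the opening at its end, in the units of the state.
- arm.get_obs(): the state, without advancing time (a new reading comes with each control period).
- optics.snapshot(name): name is "side" or "top"; returns a dict with "color" (384x512x3 uint8, red, green, blue), "z_map" (384x512 float32, m along the optical axis (not along the pixel's ray), 0 where there is no reading), "intrinsics" (3x3 intrinsics, pixels), "dist" ([k1, k2, p1, p2, k3] as OpenCV has them; the pictures are not rectified), "T" (4x4, takes a point from camera to world coordinates). Camera axes: x right, y up, looking along -z (the intrinsics and any distortion apply to the point x, -y, -z); pixel columns grow to the right and rows downward; lengths in m; the calibration is good to about 2 mm. A picture is of the moment at which its call begins.
- arm.close_job(): hands the job in, once; it reports no verdict.
The state is a dict: "time": time; "q": joint angles; "joint_velocities": joint speeds; "joint_torque": joint torques, N m; "eef_pos": TCP position; "tcp_rot": TCP orientation; "force": force on the tool from outside, world axes, zero at the start; "moment": the same for the moment, N m; "finger_gap": opening from 0.0 (shut) to 1.0 (fully open).
Only numpy, scipy, OpenCV 4.12 (cv2) and the standard library are available. Lean on these libraries where they do the work, as an engineer would, in place of code of your own. Each camera call takes 0.05 s, during which the arm holds its last target.

## Working session

There is one attempt and no reset: what is moved stays moved. The work goes in short steps, Python scripts to look and compute and a tool call to move; the robot and the scene stay as the last step left them, time stands still between calls to the robot, and variables do not carry over. Pictures are saved under pics/ and viewed, and the job is handed in when it is done.

Besides the shell and the picture viewer there is one more tool, called after ">>>" by a JSON object that holds its "method" and its "body". servo_tool: Moves the arm, as the interface text tells. Shifts and turns lie within -1 to 1; 1 stands for 0.25 m of shift or 45 degrees of turn. Its arguments: {"type":"object","properties":{"steps":{"type":"array","items":{"type":"array","items":{"type":"number"}}},"jaw":{"type":"number"},"force":{"type":"number"}},"required":["steps"]}

```bash
mkdir -p pics; ls; python3 - <<'E'
from cell import arm, optics
import cv2,numpy as np
print(arm.get_obs())
for n in("side","top"):
    s=optics.snapshot(n); cv2.imwrite(f"pics/{n}0.png",s["color"][:,:,::-1]); print(n,s["intrinsics"],s["dist"],s["T"])
    np.savez(f"{n}0.npz",**s)
E
```

```text
pics
{'time': 0.0, 'q': array([ 1.30498990e+00,  3.20265651e-01,  1.56571112e+00,  4.62218026e-05,
        1.25740655e+00, -1.99778423e-02]), 'joint_velocities': array([ 0.00100475, -0.00022617, -0.00018886,  0.00056135, -0.00041582,
        0.00106407]), 'joint_torque': array([ 2.91235992e-04, -4.12468386e+01, -2.31980610e+01,  7.26551330e-02,
        4.56508552e-02, -1.38732939e-04]), 'eef_pos': array([0.13976568, 0.5572097 , 0.21312292]), 'tcp_rot': array([ 0.19161452,  1.5624646 , -0.19439463]), 'force': array([-0.29535979, -0.17329372, -1.13790079]), 'moment': array([-0.0258988 , -0.01837317, -0.04197785]), 'finger_gap': 0.9974555009088487}
side [[455.77150649   0.         257.1870235 ]
 [  0.         455.77150649 188.25670074]
 [  0.           0.           1.        ]] [-0.12953999  0.          0.          0.          0.        ] [[ 0.20868518  0.68183965 -0.70110284 -0.35462449]
 [-0.97794397  0.1390933  -0.15581607 -0.21155039]
 [-0.00872287  0.7181558   0.69582768  0.94629453]
 [ 0.          0.          0.          1.        ]]
top [[391.02487984   0.         263.83089135]
 [  0.         391.02487984 184.18449277]
 [  0.           0.           1.        ]] [-0.05705903  0.          0.          0.          0.        ] [[-0.01057306  0.99402919 -0.10860104  0.40022785]
 [-0.99994294 -0.01034459  0.00266691 -0.01670297]
 [ 0.00152756  0.10862304  0.99408184  1.30157307]
 [ 0.          0.          0.          1.        ]]
```

View pics/side0.png

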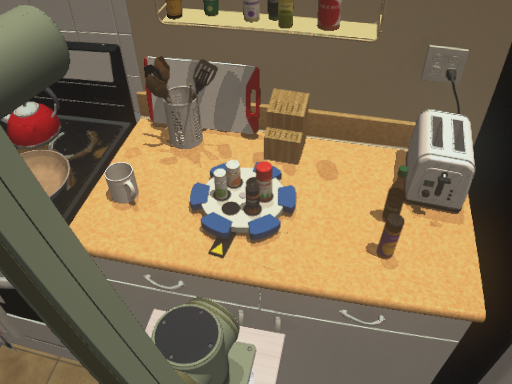

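View pics/top0.png

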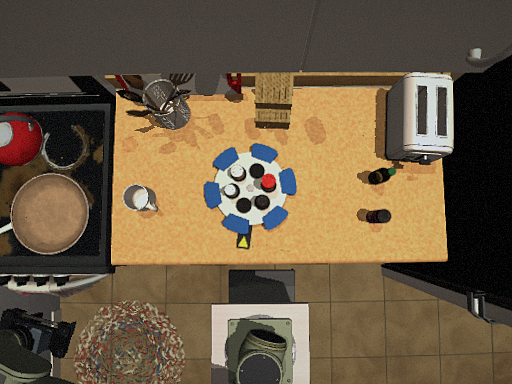

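```bash
cat > h.py <<'E'
import cv2,numpy as np
def world(s):
    K=s["intrinsics"];H,W=s["z_map"].shape
    u,v=np.meshgrid(np.arange(W),np.arange(H))
    p=cv2.undistortPoints(np.stack([u,v],-1).reshape(-1,1,2).astype(float),K,s["dist"]).reshape(H,W,2)
    z=s["z_map"].astype(float)
    P=np.stack([p[...,0]*z,-p[...,1]*z,-z],-1)
    return P@s["T"][:3,:3].T+s["T"][:3,3]
def analyze(s,verbose=True):
    P=world(s);hsv=cv2.cvtColor(s["color"],cv2.COLOR_RGB2HSV);h,sa,v=[hsv[...,i].astype(int) for i in range(3)]
    ok=s["z_map"]>0
    box=ok&(P[...,0]>.2)&(P[...,0]<.8)&(abs(P[...,1])<.25)
    blue=box&(h>100)&(h<125)&(sa>110)&(v>50)&(P[...,2]>.034)&(P[...,2]<.05)
    n,l,st,c=cv2.connectedComponentsWithStats(blue.astype(np.uint8))
    cs=[]
    for i in range(1,n):
        if st[i,4]>25:
            q=P[l==i]; cs.append(q.mean(0)); 
            if verbose: print("blue",st[i,4],q.mean(0).round(4))
    red=box&((h<6)|(h>174))&(sa>150)&(P[...,2]>.12)&(P[...,2]<.17)
    yel=box&(h>24)&(h<34)&(sa>180)&(v>120)&(P[...,2]<.015)&(P[...,0]<.45)
    for nm,m in(("red",red),("yel",yel)):
        if m.sum(): print(nm,m.sum(),P[m].mean(0).round(4),P[m].min(0).round(3),P[m].max(0).round(3))
    b=P[blue]
    return P,blue,red,yel,np.array(cs)
E
python3 - <<'E'
import numpy as np,cv2
from h import *
for n in("side","top"):
    s=dict(np.load(f"{n}0.npz")); print(n)
    P,bl,red,yel,cs=analyze(s)
    A=np.c_[2*cs[:,:2],np.ones(len(cs))];x=np.linalg.lstsq(A,(cs[:,:2]**2).sum(1),rcond=None)[0]
    print("circle",x[:2],np.sqrt(x[2]+x[0]**2+x[1]**2))
    d=cs[:,:2]-x[:2];print(np.degrees(np.arctan2(d[:,1],d[:,0])).round(1))
    # tall things
    m=(P[...,2]>.05)&(P[...,2]<.25)&(P[...,0]>.2)&(P[...,0]<.75)&(abs(P[...,1])<.45)&(s["z_map"]>0)
    k,l,st,c=cv2.connectedComponentsWithStats(m.astype(np.uint8))
    for i in range(1,k):
        if st[i,4]>15:
            q=P[l==i];print("obj",c[i].round(),st[i,4],q.min(0).round(3),q.max(0).round(3))
s=dict(np.load("top0.npz"));P=world(s)
im=s["color"][130:255,190:310];cv2.imwrite("pics/crop_t.png",cv2.resize(im[:,:,::-1],None,fx=4.7,fy=4.7,interpolation=cv2.INTER_NEAREST))
s=dict(np.load("side0.npz"))
im=s["color"][145:265,180:310];cv2.imwrite("pics/crop_s.png",cv2.resize(im[:,:,::-1],None,fx=4.7,fy=4.7,interpolation=cv2.INTER_NEAREST))
E
```

```text
side
blue 42 [0.6242 0.1257 0.0403]
blue 51 [ 0.6366 -0.0474  0.0409]
blue 295 [0.5048 0.149  0.0404]
blue 299 [ 0.5435 -0.0962  0.0405]
blue 369 [0.4089 0.0697 0.0403]
blue 379 [ 0.428  -0.0516  0.0404]
red 204 [ 0.5291 -0.0343  0.1418] [ 0.512 -0.053  0.122] [ 0.558 -0.013  0.151]
yel 58 [0.3496 0.0521 0.0048] [0.337 0.041 0.   ] [0.368 0.066 0.01 ]
circle [0.53267774 0.02886343] 0.1289210771746649
[  46.6  -36.3  103.1  -85.1  161.7 -142.4]
obj [174. 111.] 900 [0.711 0.243 0.05 ] [0.75  0.362 0.25 ]
obj [190.  93.] 25 [0.727 0.226 0.192] [0.749 0.241 0.248]
obj [407. 177.] 1301 [ 0.531 -0.45   0.05 ] [ 0.749 -0.365  0.19 ]
obj [283. 143.] 519 [ 0.726 -0.106  0.05 ] [0.75  0.008 0.096]
obj [227. 177.] 630 [0.494 0.044 0.05 ] [0.592 0.101 0.129]
obj [120. 177.] 688 [0.45  0.322 0.05 ] [0.538 0.424 0.095]
obj [260. 186.] 892 [ 0.458 -0.055  0.05 ] [0.558 0.004 0.151]
obj [392. 230.] 591 [ 0.405 -0.401  0.05 ] [ 0.451 -0.356  0.135]
top
blue 328 [ 0.6429 -0.0195  0.0418]
blue 332 [0.6229 0.1042 0.0416]
blue 338 [ 0.5459 -0.0972  0.0416]
blue 340 [0.5071 0.148  0.0416]
blue 345 [ 0.430
[... 221 characters left out ...]
.0254556 ] 0.1241075024434538
[ -21.2   39.4  -81.3   99.3 -140.9  159.6]
obj [399. 134.] 816 [ 0.621 -0.45   0.05 ] [ 0.75  -0.428  0.182]
obj [163. 117.] 355 [0.713 0.245 0.05 ] [0.75 0.35 0.25]
obj [273. 120.] 299 [ 0.728 -0.103  0.05 ] [0.75  0.009 0.1  ]
obj [237. 172.] 161 [0.553 0.045 0.051] [0.591 0.084 0.117]
obj [383. 175.] 281 [ 0.534 -0.41   0.05 ] [ 0.578 -0.367  0.191]
obj [268. 182.] 208 [ 0.514 -0.053  0.05 ] [ 0.557 -0.011  0.154]
obj [138. 198.] 352 [0.453 0.32  0.05 ] [0.537 0.423 0.098]
obj [230. 190.] 121 [0.497 0.068 0.057] [0.528 0.101 0.132]
obj [262. 201.] 130 [ 0.46  -0.029  0.053] [0.497 0.005 0.128]
obj [380. 216.] 245 [ 0.41  -0.402  0.051] [ 0.449 -0.357  0.138]
```

View pics/crop_t.png

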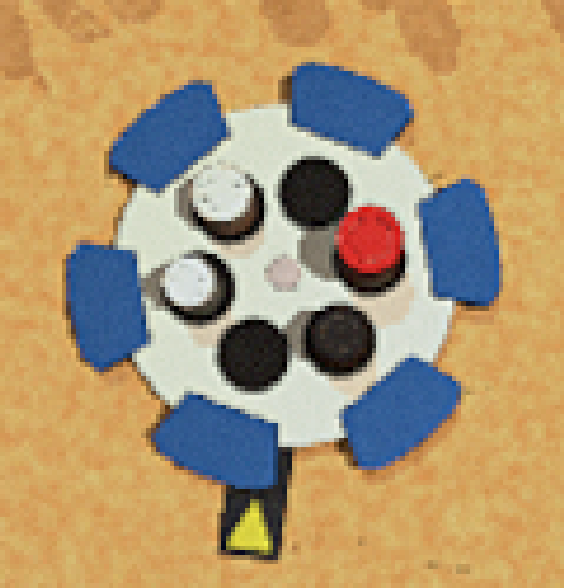

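View pics/crop_s.png

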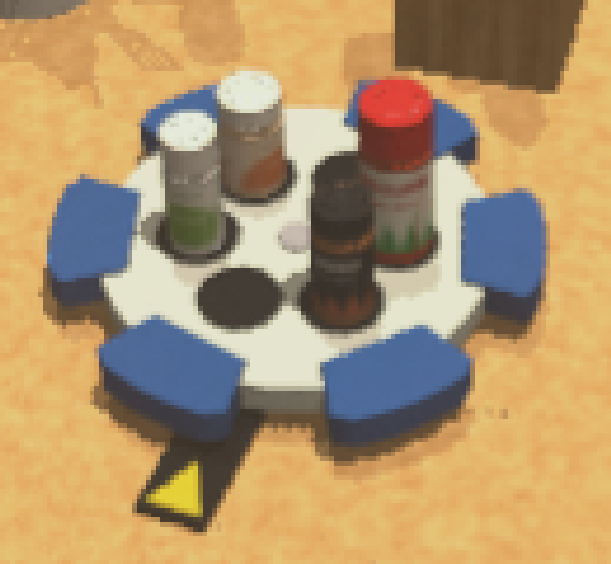

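```bash
cat >> h.py <<'E'
from scipy.spatial.transform import Rotation as R
C=np.array([.527,.0255])
def Rt(yaw): # tool x down, tool y at heading yaw
    x=np.array([0,0,-1.]);y=np.array([np.cos(yaw),np.sin(yaw),0]);return np.c_[x,y,np.cross(x,y)]
def rows(obs,wps):
    p0=obs["eef_pos"];R0=R.from_rotvec(obs["tcp_rot"]).as_matrix()
    out=[]
    for x,y,z,yaw in wps:
        t=R0.T@(np.array([x,y,z])-p0)/.25
        r=R.from_matrix(R0.T@Rt(yaw)).as_rotvec()/np.radians(45)
        out.append([round(float(a),3) for a in (*t,*r)])
    print(str(out).replace(" ",""))
def pol(r,th,z,yoff): # th deg; tool y = tangent + yoff
    t=np.radians(th);return (C[0]+r*np.cos(t),C[1]+r*np.sin(t),z,t+yoff)
E
python3 - <<'E'
import numpy as np
from h import *
from cell import arm
o=arm.get_obs();Rm=R.from_rotvec(o["tcp_rot"]).as_matrix();print(Rm.round(3),np.degrees(np.arctan2(Rm[1,1],Rm[0,1])))
s=dict(np.load("top0.npz"));P=world(s)
v=s["color"].max(-1);hsv=cv2.cvtColor(s["color"],cv2.COLOR_RGB2HSV)
d=P[...,:2]-C;r=np.hypot(d[...,0],d[...,1])
for nm in("top","side"):
    s=dict(np.load(nm+"0.npz"));P=world(s);hsv=cv2.cvtColor(s["color"],cv2.COLOR_RGB2HSV);d=P[...,:2]-C;r=np.hypot(d[...,0],d[...,1]);a=np.degrees(np.arctan2(d[...,1],d[...,0]))%360
    m=(r>.158)&(r<.2)&(a>155)&(a<190)&((hsv[...,2]<75)|((hsv[...,0]>24)&(hsv[...,1]>180)&(hsv[...,2]>150)))&(P[...,2]<.015)
    ang=a[m];print(nm,m.sum(),ang.mean(),ang.min(),ang.max(),P[m].mean(0))
    # dark discs on tray
E
```

```text
[[-0.     0.243  0.97 ]
 [-0.001  0.97  -0.243]
 [-1.    -0.002 -0.   ]] 75.91945122005006
top 89 172.0092622010955 165.02180070941054 179.4135335379159 [0.35395706 0.04978024 0.00562728]
side 144 171.98198159967475 164.50920390838593 179.1180273359466 [0.35072202 0.05032235 0.00442117]
```

```bash
cat > go.py <<'E'
import sys,numpy as np
from h import *
from cell import arm
# args: mode
o=arm.get_obs();Rm=R.from_rotvec(o["tcp_rot"]).as_matrix()
yaw0=np.arctan2(Rm[1,1],Rm[0,1]);p0=o["eef_pos"]
d=p0[:2]-C;print("t",round(o["time"],2),p0.round(4),"yaw",np.degrees(yaw0).round(1),"pol",np.hypot(*d).round(4),(np.degrees(np.arctan2(d[1],d[0]))%360).round(2),"F",o["force"].round(1),"q6",o["q"][5].round(2))
if sys.argv[1]=="lin": # x y z yawdeg frac
    x,y,z,yw,f=map(float,sys.argv[2:7]);g=np.array([x,y,z,np.radians(yw)]);s=np.array([*p0,yaw0]);g[3]=s[3]+(g[3]-s[3]+np.pi)%(2*np.pi)-np.pi if len(sys.argv)<8 else g[3]
    rows(o,[s+(g-s)*f*min(1,(i+1)/7.) for i in range(8)])
if sys.argv[1]=="pol": # r th0 th1 z : 7 rows + hold, yaw tangential
    r,a,b,z=map(float,sys.argv[2:6])
    rows(o,[pol(r,a+(b-a)*min(1,(i+1)/7),z,np.pi/2) for i in range(8)])
E
python3 go.py lin .476 -.107 .213 -21 .36
```

```text
t 0.1 [0.1398 0.5573 0.2132] yaw 75.9 pol 0.6578 126.06 F [ 0.5  0.  -0.2] q6 -0.02
[[0.0,-0.116,0.1,0.111,0.0,0.002],[0.0,-0.231,0.201,0.222,0.0,0.002],[0.001,-0.347,0.301,0.332,0.0,0.002],[0.001,-0.463,0.401,0.443,0.0,0.002],[0.001,-0.579,0.502,0.554,0.0,0.002],[0.001,-0.694,0.602,0.665,0.0,0.002],[0.002,-0.81,0.702,0.775,0.001,0.002],[0.002,-0.81,0.702,0.775,0.001,0.002]]
```

>>> {"method": "servo_tool", "body": {"steps": [[0,-0.116,0.1,0.11,0,0],[0,-0.231,0.2,0.22,0,0],[0,-0.347,0.3,0.33,0,0],[0,-0.463,0.4,0.44,0,0],[0,-0.58,0.5,0.55,0,0],[0,-0.695,0.6,0.665,0,0],[0,-0.81,0.7,0.775,0,0],[0,-0.81,0.7,0.775,0,0]], "jaw": 0, "force": 10}}

```text
time: 0.9
eef_pos: [0.261, 0.3148, 0.2133]
tcp_rot: [0.669, 1.463, -0.674]
force: [-0.5, 1.1, -0.6]
finger_gap: 0.333
```

```bash
python3 go.py lin .476 -.107 .213 -21 .5
```

```text
t 0.9 [0.261  0.3148 0.2133] yaw 40.7 pol 0.393 132.6 F [-0.5  1.1 -0.6] q6 0.14
[[0.0,-0.032,0.131,0.098,0.003,0.003],[0.001,-0.064,0.263,0.196,0.003,0.003],[0.001,-0.096,0.394,0.294,0.004,0.003],[0.002,-0.128,0.526,0.392,0.004,0.003],[0.002,-0.16,0.657,0.49,0.004,0.003],[0.003,-0.193,0.788,0.588,0.004,0.003],[0.003,-0.225,0.92,0.686,0.004,0.003],[0.003,-0.225,0.92,0.686,0.004,0.003]]
```

>>> {"method": "servo_tool", "body": {"steps": [[0,-0.03,0.13,0.1,0,0],[0,-0.065,0.26,0.2,0,0],[0,-0.095,0.395,0.295,0,0],[0,-0.13,0.525,0.39,0,0],[0,-0.16,0.66,0.49,0,0],[0,-0.195,0.79,0.59,0,0],[0,-0.225,0.92,0.69,0,0],[0,-0.225,0.92,0.69,0,0]]}}

```text
time: 1.7
eef_pos: [0.3699, 0.1019, 0.2139]
tcp_rot: [1.084, 1.279, -1.089]
force: [-0.1, 0.1, 0.9]
finger_gap: 0.006
```

```bash
python3 go.py lin .476 -.107 .213 -21 1
```

```text
t 1.7 [0.3699 0.1019 0.2139] yaw 9.4 pol 0.1747 154.06 F [-0.1  0.1  0.9] q6 0.08
[[0.001,0.04,0.128,0.097,0.006,0.001],[0.002,0.08,0.255,0.193,0.006,0.0],[0.003,0.121,0.383,0.29,0.006,0.0],[0.004,0.161,0.511,0.386,0.006,-0.0],[0.005,0.201,0.638,0.483,0.006,-0.0],[0.006,0.241,0.766,0.58,0.006,-0.001],[0.007,0.282,0.894,0.676,0.006,-0.001],[0.007,0.282,0.894,0.676,0.006,-0.001]]
```

>>> {"method": "servo_tool", "body": {"steps": [[0,0.04,0.13,0.1,0,0],[0,0.08,0.255,0.195,0,0],[0,0.12,0.385,0.29,0,0],[0,0.16,0.51,0.385,0,0],[0,0.2,0.64,0.485,0,0],[0,0.24,0.765,0.58,0.005,0],[0,0.282,0.894,0.676,0.005,0],[0,0.282,0.894,0.676,0.005,0]]}}

```text
time: 2.5
eef_pos: [0.4782, -0.1086, 0.2144]
tcp_rot: [1.475, 1.01, -1.474]
force: [0.1, 0.9, 0.1]
finger_gap: 0.005
```

```bash
python3 go.py lin .4755 -.109 .12 -21 1; cat > look.py <<'E'
import sys
from h import *
from cell import optics
for n in("top","side"):
    s=optics.snapshot(n);np.savez(n+sys.argv[1]+".npz",**s)
    c=s["color"][125:265,180:340] if n=="top" else s["color"][120:290,160:340]
    cv2.imwrite(f"pics/{n}{sys.argv[1]}.png",cv2.resize(c[:,:,::-1],None,fx=3.3,fy=3.3))
    print(n);P,bl,red,yel,cs=analyze(s,False)
    d=cs[:,:2]-C;a=np.degrees(np.arctan2(d[:,1],d[:,0]));print("lobes",np.c_[a%360,a%60,np.hypot(*d.T)*1000].round(1).tolist())
    if red.any():
        q=P[red];q=q[q[:,2]>q[:,2].max()-.008];m=((q.min(0)+q.max(0))/2)[:2]
        for m in(m,q.mean(0)[:2]): e=m-C;print("red ang",(np.degrees(np.arctan2(e[1],e[0]))%360).round(2),np.hypot(*e).round(4))
E
python3 look.py 1
```

```text
t 2.5 [ 0.4782 -0.1086  0.2144] yaw -21.1 pol 0.1427 250.02 F [0.1 0.9 0.1] q6 0.12
[[0.054,-0.001,0.001,-0.0,0.001,-0.002],[0.108,-0.003,0.002,-0.001,0.001,-0.002],[0.162,-0.004,0.002,-0.001,0.001,-0.002],[0.216,-0.006,0.003,-0.001,0.001,-0.002],[0.27,-0.007,0.004,-0.002,0.001,-0.002],[0.324,-0.009,0.005,-0.002,0.001,-0.002],[0.377,-0.01,0.005,-0.002,0.001,-0.002],[0.377,-0.01,0.005,-0.002,0.001,-0.002]]
top
red 165 [ 0.5346 -0.0317  0.1465] [ 0.463 -0.051  0.12 ] [ 0.557 -0.002  0.153]
lobes [[338.8, 38.8, 124.3], [39.3, 39.3, 124.1], [99.2, 39.2, 124.0], [211.0, 31.0, 117.6], [159.6, 39.6, 124.0]]
red ang 279.9 0.0587
red ang 279.47 0.0584
side
red 201 [ 0.5289 -0.0333  0.1419] [ 0.512 -0.051  0.124] [ 0.556 -0.014  0.152]
lobes [[45.8, 45.8, 139.9], [326.7, 26.7, 131.9], [100.2, 40.2, 125.5], [277.1, 37.1, 131.1], [165.1, 45.1, 120.2], [222.1, 42.1, 134.7]]
red ang 277.9 0.0588
red ang 277.67 0.0581
```

View pics/side1.png

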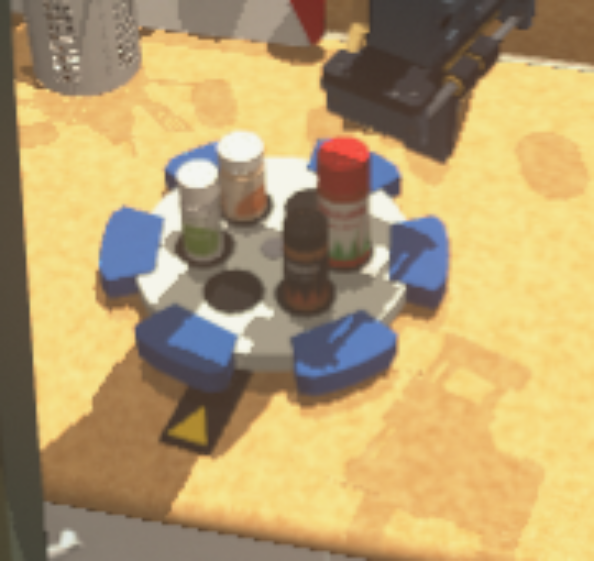

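>>> {"method": "servo_tool", "body": {"steps": [[0.07,0,0,0,0,0],[0.15,-0.005,0,0,0,0],[0.23,-0.005,0,0,0,0],[0.31,-0.01,0.005,0,0,0],[0.39,-0.01,0.005,0,0,0],[0.46,-0.01,0.005,0,0,0],[0.53,-0.01,0.005,0,0,0],[0.56,-0.01,0.005,0,0,0]]}}

```text
time: 3.4
eef_pos: [0.4718, -0.1043, 0.073]
tcp_rot: [1.47, 1.019, -1.474]
force: [0.4, -0.2, 0.5]
finger_gap: 0.009
```

```bash
python3 look.py 2;  python3 go.py lin .4758 -.108 .02 -21 1
```

```text
top
red 156 [ 0.5384 -0.0305  0.1473] [ 0.515 -0.05   0.134] [0.797 0.247 0.158]
lobes [[338.8, 38.8, 124.4], [39.4, 39.4, 124.0], [99.1, 39.1, 124.0], [209.1, 29.1, 116.7], [159.5, 39.5, 124.0]]
red ang 28.44 0.1531
red ang 299.15 0.0491
side
red 182 [ 0.5268 -0.0314  0.141 ] [ 0.513 -0.049  0.121] [ 0.556 -0.013  0.151]
lobes [[46.0, 46.0, 139.0], [100.2, 40.2, 125.6], [145.0, 25.0, 131.9]]
red ang 277.7 0.0571
red ang 275.01 0.0561
t 3.5 [ 0.4723 -0.1049  0.0736] yaw -20.8 pol 0.1414 247.25 F [-0.1 -0.2  0. ] q6 0.12
[[0.031,0.003,0.001,0.001,-0.0,0.005],[0.061,0.005,0.002,0.001,-0.0,0.005],[0.092,0.008,0.003,0.002,-0.0,0.005],[0.122,0.01,0.004,0.002,-0.0,0.005],[0.153,0.013,0.005,0.003,-0.0,0.005],[0.184,0.016,0.006,0.004,-0.0,0.005],[0.214,0.018,0.007,0.004,-0.0,0.005],[0.214,0.018,0.007,0.004,-0.0,0.005]]
```

View pics/top2.png

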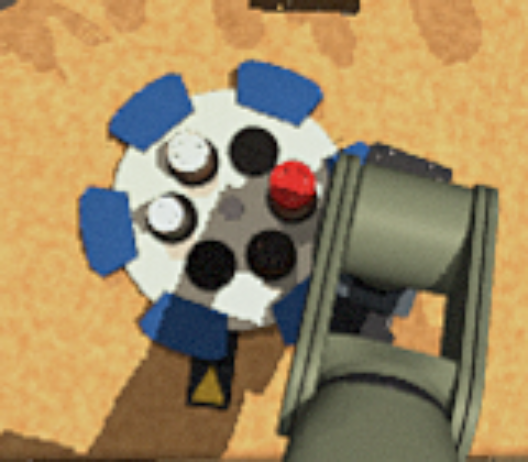

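View pics/side2.png

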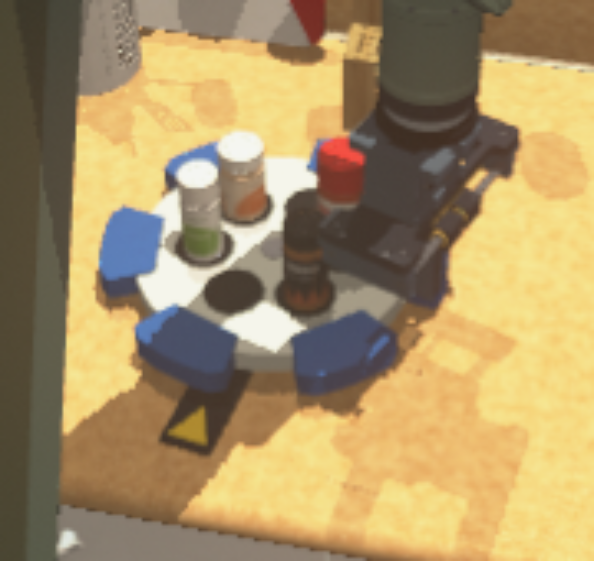

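>>> {"method": "servo_tool", "body": {"steps": [[0.03,0.01,0.003,0,0,0.005],[0.06,0.013,0.005,0,0,0.005],[0.09,0.015,0.007,0,0,0.005],[0.12,0.018,0.007,0,0,0.005],[0.15,0.018,0.007,0,0,0.005],[0.18,0.018,0.007,0,0,0.005],[0.21,0.018,0.007,0,0,0.005],[0.214,0.018,0.007,0,0,0.005]]}}

```text
time: 4.3
eef_pos: [0.475, -0.1079, 0.019]
tcp_rot: [1.471, 1.016, -1.473]
force: [0.2, -0.6, 0.4]
finger_gap: 0.009
```

```bash
python3 go.py pol .143 248 235 .02
```

```text
t 4.3 [ 0.475  -0.1079  0.019 ] yaw -20.8 pol 0.1432 248.71 F [ 0.2 -0.6  0.4] q6 0.12
[[-0.004,-0.026,-0.001,0.067,0.0,0.002],[-0.004,-0.044,-0.003,0.109,0.0,0.002],[-0.004,-0.063,-0.005,0.15,0.0,0.002],[-0.004,-0.081,-0.007,0.191,0.0,0.002],[-0.004,-0.099,-0.01,0.233,0.0,0.002],[-0.004,-0.117,-0.014,0.274,0.0,0.002],[-0.004,-0.135,-0.018,0.315,0.0,0.002],[-0.004,-0.135,-0.018,0.315,0.0,0.002]]
```

>>> {"method": "servo_tool", "body": {"steps": [[-0.004,-0.026,-0.001,0.067,0,0],[-0.004,-0.044,-0.003,0.11,0,0],[-0.004,-0.063,-0.005,0.15,0,0],[-0.004,-0.081,-0.007,0.19,0,0],[-0.004,-0.1,-0.01,0.233,0,0],[-0.004,-0.117,-0.014,0.274,0,0],[-0.004,-0.135,-0.018,0.315,0,0],[-0.004,-0.135,-0.018,0.315,0,0]]}}

```text
time: 5.1
eef_pos: [0.4449, -0.0916, 0.0202]
tcp_rot: [1.643, 0.857, -1.644]
force: [0.3, 0.2, -0.0]
finger_gap: 0.006
```

```bash
python3 look.py 3; python3 go.py pol .143 235 219 .02
```

```text
top
red 165 [ 0.5313 -0.0312  0.147 ] [ 0.478 -0.053  0.122] [0.797 0.249 0.155]
lobes [[332.3, 32.3, 124.4], [32.6, 32.6, 124.2], [280.2, 40.2, 123.3], [92.9, 32.9, 124.1], [152.8, 32.8, 123.9], [202.6, 22.6, 113.4]]
red ang 29.65 0.1461
red ang 275.87 0.0572
side
red 113 [ 0.5242 -0.0266  0.1445] [ 0.507 -0.042  0.129] [ 0.553 -0.014  0.151]
lobes [[38.1, 38.1, 134.3], [93.9, 33.9, 125.2], [143.0, 23.0, 129.0]]
red ang 273.65 0.0536
red ang 270.02 0.053
t 5.2 [ 0.4452 -0.0917  0.0202] yaw -35.0 pol 0.1429 235.1 F [ 0.6 -0.2  0.7] q6 0.38
[[0.001,-0.024,-0.0,0.052,0.0,0.002],[0.001,-0.047,-0.001,0.103,0.0,0.002],[0.001,-0.069,-0.004,0.153,0.0,0.002],[0.001,-0.092,-0.007,0.204,0.0,0.002],[0.001,-0.114,-0.011,0.255,0.0,0.002],[0.001,-0.137,-0.016,0.306,0.001,0.002],[0.001,-0.159,-0.022,0.356,0.001,0.002],[0.001,-0.159,-0.022,0.356,0.001,0.002]]
```

View pics/side3.png

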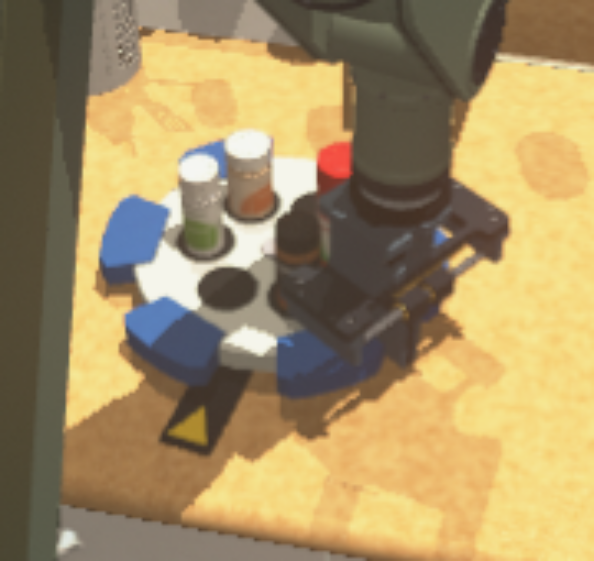

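>>> {"method": "servo_tool", "body": {"steps": [[0.001,-0.024,0,0.052,0,0],[0.001,-0.047,-0.001,0.103,0,0],[0.001,-0.069,-0.004,0.153,0,0],[0.001,-0.092,-0.007,0.204,0,0],[0.001,-0.114,-0.011,0.255,0,0],[0.001,-0.137,-0.016,0.306,0,0],[0.001,-0.159,-0.022,0.356,0,0],[0.001,-0.159,-0.022,0.356,0,0]]}}

```text
time: 6.0
eef_pos: [0.4155, -0.0642, 0.02]
tcp_rot: [1.826, 0.65, -1.829]
force: [-0.1, -0.4, 0.1]
finger_gap: 0.007
```

```bash
python3 go.py pol .143 219 203 .02
```

```text
t 6.0 [ 0.4155 -0.0642  0.02  ] yaw -50.9 pol 0.1431 218.81 F [-0.1 -0.4  0.1] q6 0.71
[[0.0,-0.021,-0.001,0.052,0.001,0.002],[0.0,-0.044,-0.002,0.103,0.001,0.002],[0.0,-0.066,-0.005,0.154,0.001,0.002],[0.0,-0.089,-0.008,0.205,0.001,0.002],[0.0,-0.111,-0.012,0.256,0.001,0.002],[0.0,-0.134,-0.017,0.306,0.001,0.002],[0.0,-0.156,-0.023,0.357,0.001,0.002],[0.0,-0.156,-0.023,0.357,0.001,0.002]]
```

>>> {"method": "servo_tool", "body": {"steps": [[0,-0.021,0,0.052,0,0],[0,-0.044,-0.002,0.103,0,0],[0,-0.066,-0.005,0.154,0,0],[0,-0.089,-0.008,0.205,0,0],[0,-0.111,-0.012,0.256,0,0],[0,-0.134,-0.017,0.306,0,0],[0,-0.156,-0.023,0.357,0,0],[0,-0.156,-0.023,0.357,0,0]]}}

```text
time: 6.8
eef_pos: [0.3953, -0.0301, 0.0201]
tcp_rot: [1.999, 0.41, -2.002]
force: [0.1, -0.7, -0.2]
finger_gap: 0.006
```

```bash
python3 look.py 4;python3 go.py pol .143 203 187 .02
```

```text
top
red 159 [ 0.4981 -0.026   0.1473] [ 0.479 -0.047  0.124] [0.518 0.031 0.152]
lobes [[0.1, 0.1, 124.1], [300.1, 0.1, 124.3], [60.6, 0.6, 124.1], [120.5, 0.5, 124.1], [245.5, 5.5, 119.7], [166.7, 46.7, 115.3]]
red ang 241.62 0.0601
red ang 241.1 0.059
side
lobes [[63.8, 3.8, 125.6], [300.4, 0.4, 123.0], [120.6, 0.6, 127.0]]
t 6.9 [ 0.3958 -0.0304  0.0201] yaw -66.9 pol 0.1426 203.06 F [-0.1 -0.2  0.3] q6 1.06
[[0.001,-0.023,0.001,0.053,0.001,0.002],[0.001,-0.046,-0.0,0.104,0.001,0.002],[0.001,-0.069,-0.003,0.155,0.001,0.002],[0.001,-0.091,-0.006,0.205,0.001,0.002],[0.001,-0.114,-0.01,0.256,0.001,0.002],[0.001,-0.136,-0.015,0.307,0.001,0.002],[0.001,-0.158,-0.021,0.358,0.001,0.002],[0.001,-0.158,-0.021,0.358,0.001,0.002]]
```

View pics/side4.png

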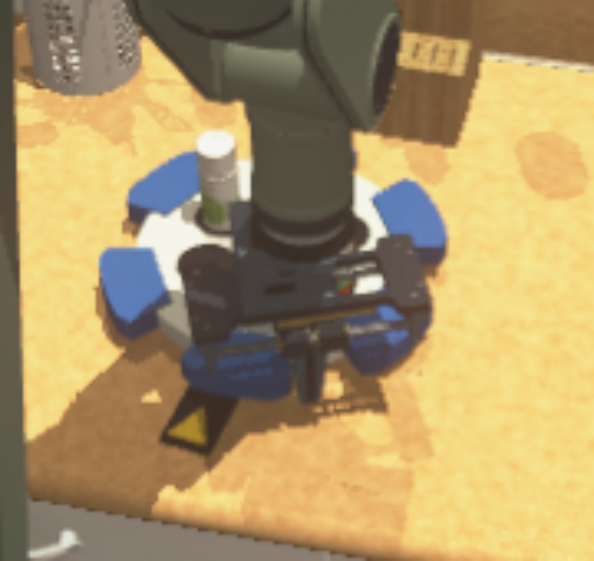

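>>> {"method": "servo_tool", "body": {"steps": [[0.001,-0.023,0,0.053,0,0],[0.001,-0.046,0,0.104,0,0],[0.001,-0.069,-0.003,0.155,0,0],[0.001,-0.091,-0.006,0.205,0,0],[0.001,-0.114,-0.01,0.256,0,0],[0.001,-0.136,-0.015,0.307,0,0],[0.001,-0.158,-0.021,0.358,0,0],[0.001,-0.158,-0.021,0.358,0,0]]}}

```text
time: 7.7
eef_pos: [0.3854, 0.0082, 0.02]
tcp_rot: [2.157, 0.134, -2.159]
force: [0.2, 0.2, -0.1]
finger_gap: 0.011
```

```bash
python3 go.py pol .143 187 171 .02
```

```text
t 7.7 [0.3854 0.0082 0.02  ] yaw -82.9 pol 0.1426 186.98 F [ 0.2  0.2 -0.1] q6 1.44
[[-0.0,-0.023,0.001,0.052,0.001,0.001],[-0.0,-0.045,-0.0,0.103,0.001,0.001],[-0.0,-0.068,-0.003,0.154,0.001,0.001],[-0.0,-0.091,-0.006,0.205,0.001,0.001],[-0.0,-0.113,-0.01,0.255,0.001,0.001],[-0.0,-0.135,-0.015,0.306,0.001,0.001],[-0.0,-0.157,-0.021,0.357,0.001,0.001],[-0.0,-0.157,-0.021,0.357,0.001,0.001]]
```

>>> {"method": "servo_tool", "body": {"steps": [[0,-0.023,0,0.052,0,0],[0,-0.045,0,0.103,0,0],[0,-0.068,-0.003,0.154,0,0],[0,-0.091,-0.006,0.205,0,0],[0,-0.113,-0.01,0.255,0,0],[0,-0.135,-0.015,0.306,0,0],[0,-0.157,-0.021,0.357,0,0],[0,-0.157,-0.021,0.357,0,0]]}}

```text
time: 8.5
eef_pos: [0.3862, 0.0479, 0.02]
tcp_rot: [-2.139, 0.165, 2.141]
force: [0.1, 0.8, -0.2]
finger_gap: 0.004
```

```bash
python3 go.py pol .146 174 174 .02; python3 go.py pol .15 175 175 .02
```

```text
t 8.5 [0.3862 0.0479 0.02  ] yaw -98.9 pol 0.1425 170.98 F [ 0.1  0.8 -0.2] q6 1.82
[[-0.0,0.031,0.013,-0.064,0.001,0.001],[-0.0,0.031,0.013,-0.064,0.001,0.001],[-0.0,0.031,0.013,-0.064,0.001,0.001],[-0.0,0.031,0.013,-0.064,0.001,0.001],[-0.0,0.031,0.013,-0.064,0.001,0.001],[-0.0,0.031,0.013,-0.064,0.001,0.001],[-0.0,0.031,0.013,-0.064,0.001,0.001],[-0.0,0.031,0.013,-0.064,0.001,0.001]]
t 8.5 [0.3862 0.0479 0.02  ] yaw -98.9 pol 0.1425 170.98 F [ 0.1  0.8 -0.2] q6 1.82
[[-0.0,0.042,0.029,-0.087,0.001,0.001],[-0.0,0.042,0.029,-0.087,0.001,0.001],[-0.0,0.042,0.029,-0.087,0.001,0.001],[-0.0,0.042,0.029,-0.087,0.001,0.001],[-0.0,0.042,0.029,-0.087,0.001,0.001],[-0.0,0.042,0.029,-0.087,0.001,0.001],[-0.0,0.042,0.029,-0.087,0.001,0.001],[-0.0,0.042,0.029,-0.087,0.001,0.001]]
```

>>> {"method": "servo_tool", "body": {"steps": [[0,0.02,0.01,-0.04,0,0],[0,0.035,0.02,-0.07,0,0],[0,0.035,0.025,-0.07,0,0],[-0.06,0.035,0.03,-0.07,0,0],[-0.15,0.035,0.03,-0.07,0,0],[-0.24,0.035,0.03,-0.07,0,0],[-0.32,0.035,0.03,-0.07,0,0],[-0.34,0.035,0.03,-0.07,0,0]]}}

```text
time: 9.3
eef_pos: [0.3792, 0.0403, 0.1068]
tcp_rot: [-2.174, 0.106, 2.165]
force: [0.1, 0.1, 0.0]
finger_gap: 0.006
```

```bash
python3 look.py 5;python3 go.py pol .15 175 210 .105
```

```text
top
red 162 [ 0.4747 -0.0034  0.1474] [ 0.456 -0.023  0.129] [0.495 0.016 0.153]
lobes [[28.3, 28.3, 124.3], [327.9, 27.9, 124.3], [88.2, 28.2, 124.0], [268.0, 28.0, 123.9], [140.7, 20.7, 115.8], [215.3, 35.3, 121.7]]
red ang 209.21 0.0595
red ang 209.49 0.0598
side
red 19 [0.4834 0.0045 0.1434] [ 0.459 -0.004  0.125] [0.496 0.013 0.149]
yel 27 [0.3466 0.0532 0.0048] [0.34  0.044 0.002] [0.362 0.064 0.009]
lobes [[326.1, 26.1, 123.6], [93.5, 33.5, 127.2], [267.3, 27.3, 121.7], [209.1, 29.1, 126.1]]
red ang 208.46 0.0441
red ang 209.79 0.0453
t 9.4 [0.3781 0.0402 0.1054] yaw -95.7 pol 0.1497 174.34 F [-0.5  1.5 -1. ] q6 1.74
[[0.001,0.059,-0.002,-0.127,-0.001,0.002],[0.001,0.111,-0.009,-0.239,-0.002,0.002],[0.001,0.162,-0.021,-0.35,-0.002,0.002],[0.001,0.212,-0.038,-0.461,-0.002,0.002],[0.001,0.26,-0.058,-0.572,-0.002,0.002],[0.001,0.306,-0.083,-0.683,-0.002,0.001],[0.001,0.35,-0.112,-0.794,-0.002,0.001],[0.001,0.35,-0.112,-0.794,-0.002,0.001]]
```

View pics/top5.png

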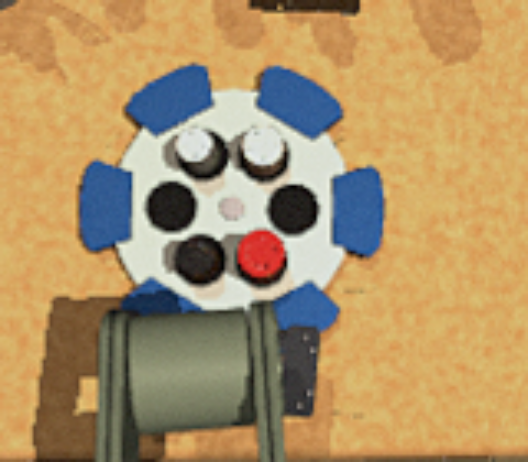

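View pics/side5.png

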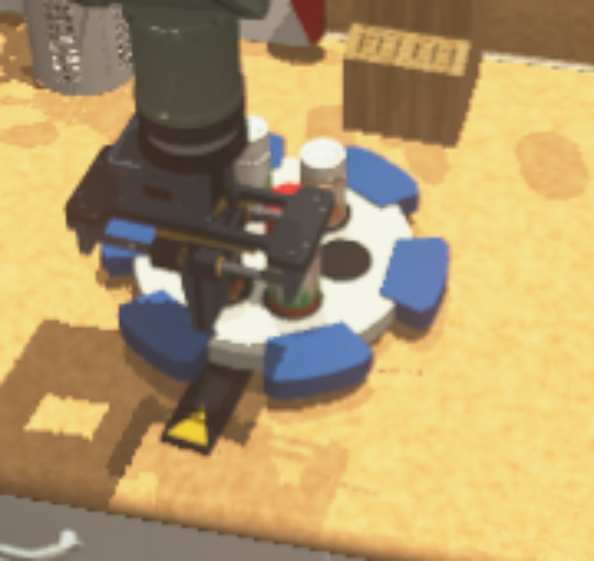

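>>> {"method": "servo_tool", "body": {"steps": [[0,0.059,0,-0.127,0,0],[0,0.111,-0.009,-0.239,0,0],[0,0.162,-0.021,-0.35,0,0],[0,0.212,-0.038,-0.461,0,0],[0,0.26,-0.058,-0.572,0,0],[0,0.306,-0.083,-0.683,0,0],[0,0.35,-0.112,-0.794,0,0],[0,0.35,-0.112,-0.794,0,0]]}}

```text
time: 10.2
eef_pos: [0.3972, -0.0504, 0.1041]
tcp_rot: [1.928, 0.516, -1.929]
force: [-0.6, -0.3, 0.5]
finger_gap: 0.006
```

```bash
python3 go.py pol .146 210 238 .1
```

```text
t 10.2 [ 0.3972 -0.0504  0.1041] yaw -60.1 pol 0.1504 210.31 F [-0.6 -0.3  0.5] q6 0.89
[[0.016,0.038,-0.019,-0.091,-0.001,0.002],[0.016,0.078,-0.023,-0.18,-0.001,0.002],[0.016,0.118,-0.03,-0.269,-0.001,0.002],[0.016,0.158,-0.04,-0.358,-0.001,0.002],[0.016,0.196,-0.053,-0.447,-0.001,0.002],[0.016,0.234,-0.068,-0.536,-0.001,0.002],[0.016,0.271,-0.086,-0.624,-0.001,0.002],[0.016,0.271,-0.086,-0.624,-0.001,0.002]]
```

>>> {"method": "servo_tool", "body": {"steps": [[0.01,0.038,-0.015,-0.09,0,0],[0.01,0.078,-0.023,-0.18,0,0],[0.016,0.118,-0.03,-0.27,0,0],[0.016,0.158,-0.04,-0.358,0,0],[0.016,0.196,-0.053,-0.447,0,0],[0.016,0.234,-0.068,-0.536,0,0],[0.016,0.271,-0.086,-0.624,0,0],[0.016,0.271,-0.086,-0.624,0,0]]}}

```text
time: 11.0
eef_pos: [0.4499, -0.0983, 0.0992]
tcp_rot: [1.609, 0.892, -1.61]
force: [0.2, -0.6, -0.2]
finger_gap: 0.005
```

```bash
python3 go.py pol .144 238 238 .06;python3 go.py pol .144 238 238 .02
```

```text
t 11.0 [ 0.4499 -0.0983  0.0992] yaw -32.1 pol 0.1458 238.07 F [ 0.2 -0.6 -0.2] q6 0.32
[[0.157,-0.0,-0.007,-0.003,-0.001,0.003],[0.157,-0.0,-0.007,-0.003,-0.001,0.003],[0.157,-0.0,-0.007,-0.003,-0.001,0.003],[0.157,-0.0,-0.007,-0.003,-0.001,0.003],[0.157,-0.0,-0.007,-0.003,-0.001,0.003],[0.157,-0.0,-0.007,-0.003,-0.001,0.003],[0.157,-0.0,-0.007,-0.003,-0.001,0.003],[0.157,-0.0,-0.007,-0.003,-0.001,0.003]]
t 11.0 [ 0.4499 -0.0983  0.0992] yaw -32.1 pol 0.1458 238.07 F [ 0.2 -0.6 -0.2] q6 0.32
[[0.317,-0.0,-0.007,-0.003,-0.001,0.003],[0.317,-0.0,-0.007,-0.003,-0.001,0.003],[0.317,-0.0,-0.007,-0.003,-0.001,0.003],[0.317,-0.0,-0.007,-0.003,-0.001,0.003],[0.317,-0.0,-0.007,-0.003,-0.001,0.003],[0.317,-0.0,-0.007,-0.003,-0.001,0.003],[0.317,-0.0,-0.007,-0.003,-0.001,0.003],[0.317,-0.0,-0.007,-0.003,-0.001,0.003]]
```

>>> {"method": "servo_tool", "body": {"steps": [[0.04,0,-0.003,0,0,0],[0.09,0,-0.005,0,0,0],[0.14,0,-0.005,0,0,0],[0.19,0,-0.005,0,0,0],[0.23,0,-0.005,0,0,0],[0.27,0,-0.005,0,0,0],[0.31,0,-0.005,0,0,0],[0.317,0,-0.005,0,0,0]]}}

```text
time: 11.8
eef_pos: [0.4495, -0.0968, 0.0186]
tcp_rot: [1.608, 0.894, -1.612]
force: [0.6, -0.8, -0.2]
finger_gap: 0.003
```

```bash
python3 go.py pol .143 238 222 .02
```

```text
t 11.8 [ 0.4495 -0.0968  0.0186] yaw -32.2 pol 0.1448 237.61 F [ 0.6 -0.8 -0.2] q6 0.32
[[-0.005,-0.019,-0.007,0.047,0.0,0.006],[-0.005,-0.042,-0.009,0.098,0.0,0.006],[-0.005,-0.064,-0.011,0.149,0.0,0.006],[-0.005,-0.087,-0.014,0.2,0.0,0.006],[-0.005,-0.109,-0.018,0.251,0.001,0.006],[-0.005,-0.132,-0.023,0.301,0.001,0.006],[-0.005,-0.154,-0.029,0.352,0.001,0.006],[-0.005,-0.154,-0.029,0.352,0.001,0.006]]
```

>>> {"method": "servo_tool", "body": {"steps": [[-0.005,-0.019,-0.007,0.047,0,0.005],[-0.005,-0.042,-0.009,0.098,0,0.005],[-0.005,-0.064,-0.011,0.149,0,0.005],[-0.005,-0.087,-0.014,0.2,0,0.005],[-0.005,-0.109,-0.018,0.25,0,0.005],[-0.005,-0.132,-0.023,0.3,0,0.005],[-0.005,-0.154,-0.029,0.352,0,0.005],[-0.005,-0.154,-0.029,0.352,0,0.005]]}}

```text
time: 12.6
eef_pos: [0.4204, -0.0699, 0.0202]
tcp_rot: [1.793, 0.689, -1.795]
force: [-1.3, 0.5, -0.3]
finger_gap: 0.001
```

```bash
python3 go.py pol .143 222 208 .02
```

```text
t 12.6 [ 0.4204 -0.0699  0.0202] yaw -48.0 pol 0.143 221.83 F [-1.3  0.5 -0.3] q6 0.65
[[0.001,-0.018,-0.001,0.045,0.001,0.001],[0.001,-0.038,-0.002,0.089,0.001,0.001],[0.001,-0.058,-0.003,0.134,0.001,0.001],[0.001,-0.078,-0.006,0.178,0.001,0.001],[0.001,-0.098,-0.009,0.223,0.001,0.001],[0.001,-0.117,-0.013,0.267,0.001,0.001],[0.001,-0.137,-0.017,0.311,0.001,0.001],[0.001,-0.137,-0.017,0.311,0.001,0.001]]
```

>>> {"method": "servo_tool", "body": {"steps": [[0,-0.018,0,0.045,0,0],[0,-0.038,-0.002,0.09,0,0],[0,-0.058,-0.003,0.134,0,0],[0,-0.078,-0.006,0.178,0,0],[0,-0.098,-0.009,0.223,0,0],[0,-0.117,-0.013,0.267,0,0],[0,-0.137,-0.017,0.311,0,0],[0,-0.137,-0.017,0.311,0,0]]}}

```text
time: 13.4
eef_pos: [0.4007, -0.0414, 0.0204]
tcp_rot: [1.947, 0.487, -1.948]
force: [-0.1, 0.3, 0.2]
finger_gap: 0.007
```

```bash
python3 look.py 6; python3 go.py pol .143 208 198 .02
```

```text
top
red 141 [0.4693 0.0199 0.1472] [ 0.447 -0.002  0.121] [0.506 0.068 0.154]
lobes [[5.3, 5.3, 124.1], [305.3, 5.3, 124.2], [65.7, 5.7, 124.3], [250.6, 10.6, 119.7], [125.6, 5.6, 124.2], [172.8, 52.8, 115.5]]
red ang 186.63 0.0595
red ang 185.23 0.0587
side
red 53 [0.4692 0.0298 0.1445] [0.447 0.018 0.125] [0.488 0.04  0.15 ]
lobes [[67.3, 7.3, 125.9], [306.1, 6.1, 123.3], [124.8, 4.8, 127.4]]
red ang 176.34 0.0576
red ang 175.94 0.0546
t 13.5 [ 0.4011 -0.0417  0.0204] yaw -61.9 pol 0.1427 208.08 F [ 0.4  0.3 -0.3] q6 0.95
[[0.002,-0.015,0.001,0.034,0.0,0.0],[0.002,-0.029,0.0,0.065,0.0,0.0],[0.002,-0.044,-0.001,0.097,0.0,0.0],[0.002,-0.058,-0.002,0.129,0.0,0.0],[0.002,-0.072,-0.003,0.161,0.0,0.0],[0.002,-0.086,-0.005,0.192,0.0,0.0],[0.002,-0.1,-0.008,0.224,0.0,0.0],[0.002,-0.1,-0.008,0.224,0.0,0.0]]
```

View pics/top6.png

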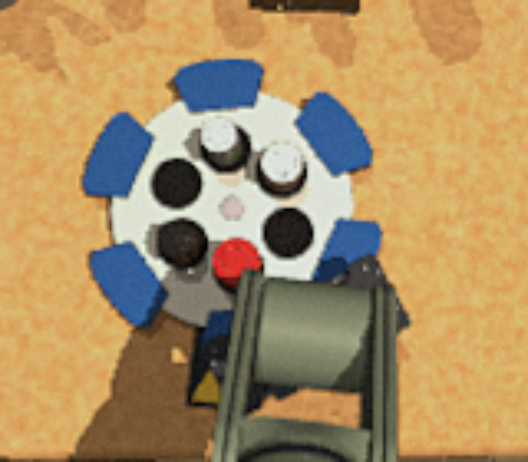

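```bash
python3 go.py pol .143 208 195 .02
```

```text
t 13.5 [ 0.4011 -0.0417  0.0204] yaw -61.9 pol 0.1427 208.08 F [ 0.4  0.3 -0.3] q6 0.95
[[0.002,-0.019,0.001,0.043,0.0,0.0],[0.002,-0.038,-0.0,0.084,0.0,0.0],[0.002,-0.056,-0.002,0.126,0.0,0.0],[0.002,-0.075,-0.004,0.167,0.0,0.0],[0.002,-0.093,-0.007,0.208,0.0,0.0],[0.002,-0.111,-0.01,0.25,0.0,0.0],[0.002,-0.129,-0.014,0.291,0.0,0.0],[0.002,-0.129,-0.014,0.291,0.0,0.0]]
```

>>> {"method": "servo_tool", "body": {"steps": [[0.002,-0.019,0,0.043,0,0],[0.002,-0.038,0,0.084,0,0],[0.002,-0.056,-0.002,0.126,0,0],[0.002,-0.075,-0.004,0.167,0,0],[0.002,-0.093,-0.007,0.208,0,0],[0.002,-0.111,-0.01,0.25,0,0],[0.002,-0.129,-0.014,0.291,0,0],[0.002,-0.129,-0.014,0.291,0,0]]}}

```text
time: 14.3
eef_pos: [0.3892, -0.0115, 0.02]
tcp_rot: [2.082, 0.275, -2.081]
force: [0.3, -0.4, -0.1]
finger_gap: 0.004
```

```bash
python3 look.py 7; python3 go.py pol .15 200 200 .02; python3 go.py pol .154 200 200 .1
```

```text
top
red 162 [0.4673 0.0319 0.1471] [0.447 0.013 0.122] [0.488 0.092 0.154]
lobes [[352.3, 52.3, 124.7], [52.6, 52.6, 124.0], [292.3, 52.3, 124.2], [112.5, 52.5, 124.2], [237.7, 57.7, 119.5]]
red ang 173.76 0.0595
red ang 173.37 0.0594
side
lobes [[345.4, 45.4, 133.6], [53.4, 53.4, 129.1], [291.9, 51.9, 121.9], [113.4, 53.4, 126.2], [244.4, 4.4, 140.3]]
t 14.4 [ 0.3893 -0.0117  0.0199] yaw -74.9 pol 0.1426 195.11 F [ 0.4  0.1 -1. ] q6 1.25
[[-0.0,0.051,0.027,-0.11,-0.0,-0.0],[-0.0,0.051,0.027,-0.11,-0.0,-0.0],[-0.0,0.051,0.027,-0.11,-0.0,-0.0],[-0.0,0.051,0.027,-0.11,-0.0,-0.0],[-0.0,0.051,0.027,-0.11,-0.0,-0.0],[-0.0,0.051,0.027,-0.11,-0.0,-0.0],[-0.0,0.051,0.027,-0.11,-0.0,-0.0],[-0.0,0.051,0.027,-0.11,-0.0,-0.0]]
t 14.4 [ 0.3893 -0.0117  0.0199] yaw -74.9 pol 0.1426 195.11 F [ 0.4  0.1 -1. ] q6 1.25
[[-0.32,0.053,0.043,-0.11,-0.0,-0.0],[-0.32,0.053,0.043,-0.11,-0.0,-0.0],[-0.32,0.053,0.043,-0.11,-0.0,-0.0],[-0.32,0.053,0.043,-0.11,-0.0,-0.0],[-0.32,0.053,0.043,-0.11,-0.0,-0.0],[-0.32,0.053,0.043,-0.11,-0.0,-0.0],[-0.32,0.053,0.043,-0.11,-0.0,-0.0],[-0.32,0.053,0.043,-0.11,-0.0,-0.0]]
```

>>> {"method": "servo_tool", "body": {"steps": [[0,-0.002,0,0.003,0,0],[0,-0.004,0,0.006,0,0],[0,-0.006,0,0.009,0,0],[0,-0.008,0,0.012,0,0],[0,-0.008,0,0.012,0,0],[0,-0.008,0,0.012,0,0],[0,-0.008,0,0.012,0,0],[0,-0.008,0,0.012,0,0]]}}

```text
time: 15.2
eef_pos: [0.389, -0.0098, 0.02]
tcp_rot: [2.087, 0.266, -2.086]
force: [0.8, -0.8, -0.7]
finger_gap: 0.005
```

>>> {"method": "servo_tool", "body": {"steps": [[0,0.02,0.01,-0.04,0,0],[0,0.04,0.02,-0.08,0,0],[0,0.045,0.025,-0.09,0,0],[0,0.045,0.027,-0.09,0,0],[-0.06,0.045,0.03,-0.09,0,0],[-0.15,0.045,0.03,-0.09,0,0],[-0.24,0.045,0.03,-0.09,0,0],[-0.32,0.045,0.03,-0.09,0,0]]}}

```text
time: 16.0
eef_pos: [0.3843, -0.0222, 0.1009]
tcp_rot: [2.047, 0.334, -2.046]
force: [0.2, -0.4, -1.0]
finger_gap: 0.007
```

```bash
python3 look.py 8; python3 go.py lin .38 -.22 .2 -60 1
```

```text
top
red 162 [0.4698 0.0341 0.1468] [0.447 0.013 0.121] [0.798 0.247 0.157]
lobes [[351.9, 51.9, 124.6], [52.0, 52.0, 124.0], [292.0, 52.0, 124.3], [112.2, 52.2, 124.3], [236.2, 56.2, 119.3], [158.8, 38.8, 123.1]]
red ang 47.53 0.1455
red ang 161.75 0.0481
side
lobes [[341.0, 41.0, 135.9], [53.3, 53.3, 133.9], [289.0, 49.0, 134.8], [111.8, 51.8, 125.8], [235.6, 55.6, 126.8]]
t 16.1 [ 0.3863 -0.0224  0.102 ] yaw -71.5 pol 0.1487 198.81 F [ 0.9 -0.8 -0.4] q6 1.16
[[-0.056,0.106,0.039,-0.036,-0.007,-0.003],[-0.112,0.212,0.078,-0.073,-0.007,-0.003],[-0.168,0.318,0.117,-0.109,-0.007,-0.003],[-0.224,0.424,0.156,-0.145,-0.007,-0.003],[-0.28,0.53,0.195,-0.182,-0.007,-0.003],[-0.336,0.636,0.234,-0.218,-0.007,-0.003],[-0.392,0.742,0.273,-0.255,-0.007,-0.004],[-0.392,0.742,0.273,-0.255,-0.007,-0.004]]
```

>>> {"method": "servo_tool", "body": {"steps": [[-0.1,0.05,0.02,0,0,0],[-0.2,0.1,0.05,-0.05,0,0],[-0.3,0.2,0.1,-0.1,0,0],[-0.4,0.3,0.14,-0.14,0,0],[-0.4,0.45,0.18,-0.18,0,0],[-0.4,0.6,0.23,-0.22,0,0],[-0.4,0.74,0.27,-0.25,0,0],[-0.4,0.74,0.27,-0.25,0,0]]}}

```text
time: 16.9
eef_pos: [0.3806, -0.2225, 0.2009]
tcp_rot: [1.936, 0.507, -1.926]
force: [-0.2, 0.0, 0.9]
finger_gap: 0.008
```

```bash
python3 look.py 9; python3 - <<'E'
from h import *
for nm in("top","side"):
  for k in("0","9"):
    s=dict(np.load(nm+k+".npz"));P=world(s);hsv=cv2.cvtColor(s["color"],cv2.COLOR_RGB2HSV);d=P[...,:2]-C;r=np.hypot(d[...,0],d[...,1]);a=np.degrees(np.arctan2(d[...,1],d[...,0]))%360
    m=(r<.1)&((hsv[...,0]<6)|(hsv[...,0]>174))&(hsv[...,1]>150)&(P[...,2]>.142)
    q=P[m];e=q.mean(0)[:2]-C;print(nm,k,"red top",m.sum(),q.mean(0).round(4),(np.degrees(np.arctan2(e[1],e[0]))%360).round(2))
    m=(r>.158)&(r<.2)&(a>155)&(a<190)&((hsv[...,2]<75)|((hsv[...,0]>24)&(hsv[...,1]>180)&(hsv[...,2]>110)))&(P[...,2]<.015)
    print("tongue",m.sum(),a[m].mean())
    m=(P[...,2]>.05)&(P[...,2]<.25)&(P[...,0]>.2)&(P[...,0]<.7)&(abs(P[...,1])<.45)&(s["z_map"]>0)
    n,l,st,c=cv2.connectedComponentsWithStats(m.astype(np.uint8))
    for i in range(1,n):
        if st[i,4]>60:
            q=P[l==i];print("  obj",st[i,4],q.min(0).round(3),q.max(0).round(3))
E
```

```text
top
red 160 [0.4679 0.0333 0.1471] [0.447 0.013 0.122] [0.489 0.092 0.153]
yel 8 [0.3487 0.0556 0.006 ] [0.339 0.044 0.003] [0.361 0.067 0.011]
lobes [[351.8, 51.8, 124.7], [52.1, 52.1, 124.1], [292.1, 52.1, 124.2], [112.2, 52.2, 124.4], [232.1, 52.1, 124.0], [172.0, 52.0, 124.6]]
red ang 173.86 0.0606
red ang 173.42 0.0596
side
red 215 [0.4601 0.0296 0.1423] [0.441 0.011 0.124] [0.487 0.053 0.151]
yel 60 [0.3494 0.053  0.0051] [0.336 0.043 0.001] [0.368 0.067 0.01 ]
lobes [[347.0, 47.0, 130.6], [52.4, 52.4, 128.8], [291.0, 51.0, 122.0], [113.6, 53.6, 126.1], [240.5, 0.5, 119.8], [171.9, 51.9, 126.3]]
red ang 173.32 0.061
red ang 174.07 0.0629
top 0 red top 155 [ 0.5369 -0.0322  0.1478] 279.69
tongue 89 172.0092622010955
  obj 535 [ 0.621 -0.45   0.05 ] [ 0.7   -0.428  0.182]
  obj 161 [0.553 0.045 0.051] [0.591 0.084 0.117]
  obj 281 [ 0.534 -0.41   0.05 ] [ 0.578 -0.367  0.191]
  obj 208 [ 0.514 -0.053  0.05 ] [ 0.557 -0.011  0.154]
  obj 352 [0.453 0.32  0.05 ] [0.537 0.423 0.098]
  obj 121 [0.497 0.068 0.057] [0.528 0.101 0.132]
  obj 130 [ 0.46  -0.029  0.053] [0.497 0.005 0.128
[... 599 characters left out ...]
76.67
tongue 144 171.98198159967475
  obj 1150 [ 0.531 -0.45   0.05 ] [ 0.699 -0.365  0.19 ]
  obj 630 [0.494 0.044 0.05 ] [0.592 0.101 0.129]
  obj 688 [0.45  0.322 0.05 ] [0.538 0.424 0.095]
  obj 892 [ 0.458 -0.055  0.05 ] [0.558 0.004 0.151]
  obj 591 [ 0.405 -0.401  0.05 ] [ 0.451 -0.356  0.135]
side 9 red top 155 [0.4641 0.0318 0.1461] 174.31
tongue 83 172.4491969587644
  obj 1154 [ 0.53 -0.45  0.05] [ 0.7   -0.364  0.19 ]
  obj 314 [0.566 0.002 0.05 ] [0.6   0.038 0.129]
  obj 330 [ 0.526 -0.051  0.05 ] [ 0.567 -0.011  0.111]
  obj 898 [0.441 0.01  0.05 ] [0.52  0.1   0.151]
  obj 224 [ 0.357 -0.239  0.197] [ 0.39  -0.202  0.25 ]
  obj 584 [ 0.403 -0.401  0.05 ] [ 0.449 -0.355  0.135]
```

View pics/top9.png

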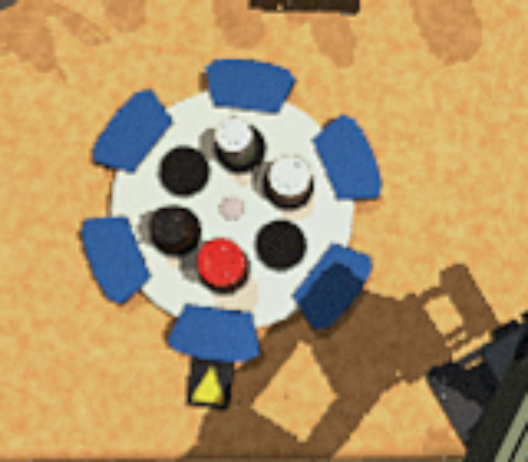

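View pics/side9.png

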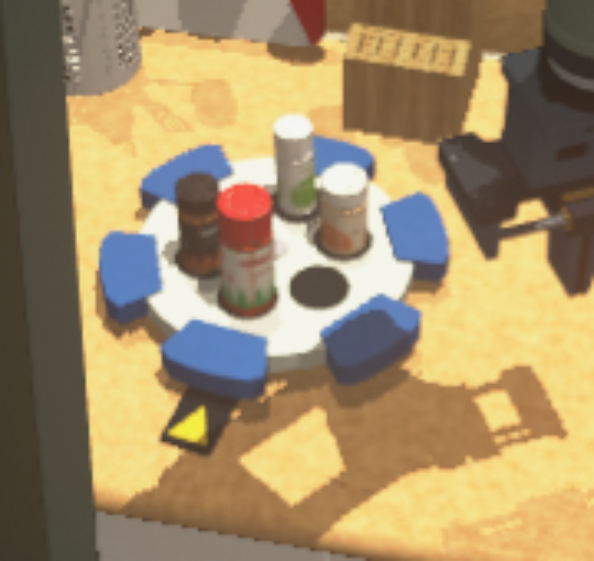

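```bash
python3 -c "
from cell import arm
print(arm.close_job())"
```

```text
the job is handed in; nothing more can be done
None
```

The red-capped jar now stands at the front, in line with the yellow arrow, and I've handed the job in. It took about 17 s of robot time.

I turned the tray about 107° clockwise, seen from above. I pushed the wall of one notch with the closed fingertips, moved to the next notch for the rest, nudged it the last 0.5° or so, then pulled the arm clear.

**Alignment:** In the last pictures, the rim lobe by the red jar is at 172.0° and the arrow tongue at 172.0–172.4°.

**Disagreement:** The red cap itself reads 173.2–174.3°, depending on camera and method. That is about 1–2.5 mm to one side, roughly the 2 mm the calibration is good for, so I did not correct it.

**Other items:** All four jars are standing in their places on the tray. The mug, tall jar and bottle are where they were, to within about 3 mm. Wrist force at the end of each move stayed at about 2 N or less.

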